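# Load the field-railway wagons from the stacks

## Robot

A 6-joint arm with a two-finger parallel gripper is mounted at the origin on the work surface. World frame = base frame: x ahead of the robot, y to its left, z up, the work surface at z = 0. Lengths are in mm, angles in rad, forces in N, time in s.
With the tool pointing down it reaches from about 350 to 975 mm from the base axis. Payload 7.1 kg.
Tool frame: the origin (TCP) lies on the mounting face of the last link; the fingertips stand 182 mm ahead of it and the grasp point (between the pads) lies 163 mm ahead of it; z points along the fingers, y is the line along which they close (so a half turn about z gives the same grasp; the last joint's range is limited). The gripper opens to 88 mm and grips with 3 to 60 N. Pads are 20 mm wide; open, the fingers measure 115 mm over their backs; the gripper's body (75 mm by 178 mm) begins 61 mm behind the grasp point.
Start: joints at [-1.184, 0.423, 1.63, -0, 1.089, -0.019], TCP at [246.737, -574.219, 404.675] pointing down, gripper open.
Joint ranges: [-3, 3], [-0.9, 2.11], [0.09, 2.58], [-1.31, 4.45], [0.11, 2.69], [-2.54, 2.54]. Speed limits (rad/s): [2.39, 2.39, 3.01, 3.14, 3.14, 3.14].

## Interface

Orientations are given as a 3x3 rotation matrix whose columns are the frame's x, y, z axes.
In Python, from workcell import ctrl, get_image, boxes_of, masks_of, tip_of gives the robot as it stands.
- The arm moves only by the shell command python3 -m jog 'ROWS' [FORCE]. ROWS is a JSON object whose one key "plan" holds a list of rows, each a list of 7 numbers: the turn, a rotation vector about the tool's x, y, z in degrees, then the shift along the tool's x, y, z in m, then the opening, from -1 (shut) to 1 (fully open). A call has 1 to 10 rows; each row is the pose to reach, as a shift and turn from the pose commanded when the call began, along the tool's axes at that moment; what a row does not reach only later rows make up. A row lasts 1/12 s, in which the tool goes at most 41.7 mm and 7.16 degrees, less where a joint would pass 70% of its speed; a pose out of reach is approached as far as the arm can. A call with a gripper value outside its range is refused whole. The fingers move at their own pace and stop on an object; FORCE is the grip in N (left out, the last holds). Time passes only in rows, so rows that repeat a pose let the fingers close. It gives the time, the measured TCP pose, the force, the opening and the grip force at its end, in the units of the state.
- ctrl.get_state(): the state, without advancing time (a new reading comes with each control period).
- get_image(name): name is "scene" or "top" or "wrist"; returns a dict with "pixels" (400x640x3 uint8, blue, green, red), "fx", "fy", "cx", "cy" (pixels), "world_from_camera" (4x4, takes a point from camera to world coordinates); the wrist camera has in their place "tool_from_camera" (4x4, takes a point from camera to tool coordinates, whose origin is the TCP and whose axes are the flange's). Camera axes: x right, y down, z forward; pixel columns grow to the right and rows downward; lengths in mm; the calibration is good to about 2 mm. The wrist camera is an equidistant fisheye: a pixel r from the principal point sees the ray r / f radians off the axis. A picture is of the moment at which its call begins: read the wrist's pose just before it. There is no depth.
- ctrl.sign_off(): hands the job in; it is judged then, once.
Trained networks look in a picture, given as the dict that the camera call returned (one of the last four; its "shot" number tells which), for a name from the list of things; names that differ only in an ending like _2 or _b are one class to them, and where a whole thing is asked for, a point or a joint stands for the part that bears it (a point fixed in the world has none). Each returns a list of dicts, best first, with "score" (0 to 1); they miss things now and then, are a little off and sometimes report something else, mostly with a low value. They report only what shows in the picture. A call takes as long as a camera call. They do not tell look-alikes from the thing itself.
- boxes_of(name, picture): "rect" ([left, top, right, bottom] in pixels, round what is visible of it).
- masks_of(name, picture): "mask" (400x640 bool, what is visible of it) and "rect" ([left, top, right, bottom] in pixels, round what is visible of it).
- tip_of(name, picture): "at" ([row, column] in pixels: a listed point, or the origin of a listed thing).
The state is a dict: "time_s": time; "joint_positions": joint angles; "qvel": joint speeds; "effort": joint torques, N m; "ee_pos": TCP position; "eef_rot": TCP orientation; "force": force on the tool from outside, world axes, zero at the start; "moment": the same for the moment, N m; "finger_gap": opening from 0.0 (shut) to 1.0 (fully open); "gripper_force": force on a finger pad.
Only numpy, scipy, OpenCV 4.12 (cv2) and the standard library are available. Lean on these libraries where they do the work, as an engineer would, in place of code of your own. Each camera call takes 0.05 s, during which the arm holds its last target. There are 200 camera calls.

## Task

Take apart the two stacks of model loads and put every one of the five loads on its own wagon: the one whose rimmed bed has the same shape as the load and is just a little larger. Each load must end up upright and flat on the deck, wholly inside the rim. Set them down gently: do not drop, knock down or tip over any load.

Things in the scene. Friction and masses are not known exactly. Their poses are not given: they have to be found in the camera images.
- timber: Loose bundle of wooden beams, a solid block 116 x 44 x 34 mm high, about 0.11 kg, strapped by two dark bands. Origin: centre of its underside; z up. Long side along its x, 44 mm side along y. Starts on the table as the bottom of one of the two stacks (tank or case on it).
- crate: Loose flat wooden crate, square, 60 x 60 x 34 mm high, about 0.10 kg. Origin: centre of its underside; z up. Sides along its x and y. Starts on the table as the bottom of the other stack.
- tank: Loose upright round steel tank, 42 mm diameter, 34 mm high, about 0.13 kg, flat top and bottom. Origin: centre of its underside; z up. Starts standing on the timber bundle or on the crate, with the small box on top of it.
- case: Loose oblong wooden case 60 x 28 x 34 mm high, about 0.06 kg. Origin: centre of its underside; z up. 60 mm side along its x, 28 mm side along y. Starts lying on whichever of timber bundle and crate does not carry the tank.
- box: Loose small square wooden box 26 x 26 x 30 mm high, about 0.035 kg. Origin: centre of its underside; z up. Sides along its x and y. Starts on top of the tank.
- wagon_long: Fixed, cannot move. Small flat wagon on a short piece of track; a flat deck 48 mm above the table carries a low rim (4 mm high, 4 mm thick) that bounds its bed. Bed inside the rim: long rectangle 136 x 64 mm, 136 along its x (along the rails). Origin: under the middle of the wagon, at table height; z up. For the timber bundle.
- wagon_square: Fixed, cannot move. Small flat wagon on a short piece of track; a flat deck 48 mm above the table carries a low rim (4 mm high, 4 mm thick) that bounds its bed. Bed inside the rim: large square 80 x 80 mm, sides along its x and y. Origin: under the middle of the wagon, at table height; z up. For the crate.
- wagon_round: Fixed, cannot move. Small flat wagon on a short piece of track; a flat deck 48 mm above the table carries a low rim (4 mm high, 4 mm thick) that bounds its bed. Bed inside the rim: circle of 62 mm diameter. Origin: under the middle of the wagon, at table height; z up. For the tank.
- wagon_oblong: Fixed, cannot move. Small flat wagon on a short piece of track; a flat deck 48 mm above the table carries a low rim (4 mm high, 4 mm thick) that bounds its bed. Bed inside the rim: short rectangle 80 x 48 mm, 80 along its x (along the rails). Origin: under the middle of the wagon, at table height; z up. For the case.
- wagon_small: Fixed, cannot move. Small flat wagon on a short piece of track; a flat deck 48 mm above the table carries a low rim (4 mm high, 4 mm thick) that bounds its bed. Bed inside the rim: small square 46 x 46 mm, sides along its x and y. Origin: under the middle of the wagon, at table height; z up. For the small box.
There are look-alikes about, which are no part of the job. Leave any purple look-alike of the tank alone.

How it is judged (in metres and radians):
At the end, for the whole second after the job is handed in: Timber bundle on the long bed, crate on the large square bed, tank on the round bed, case on the oblong bed, small box on the small square bed: each within 15 mm of the bed's centre, its underside on the deck (within 2.5 mm), upright within 0.06 rad, at rest and released (horizontal distance between timber and wagon_long below 0.015 m and z of timber in the frame of wagon_long between 0.0455 and 0.0505 m and angle between each of timber, crate, tank, case, box's own z axis and vertical below 0.06 rad and linear speed of each of timber, crate, tank, case, box below 0.02 m/s and horizontal distance between crate and wagon_square below 0.015 m and z of crate in the frame of wagon_square between 0.0455 and 0.0505 m and horizontal distance between tank and wagon_round below 0.015 m and z of tank in the frame of wagon_round between 0.0455 and 0.0505 m and horizontal distance between case and wagon_oblong below 0.015 m and z of case in the frame of wagon_oblong between 0.0455 and 0.0505 m and horizontal distance between box and wagon_small below 0.015 m and z of box in the frame of wagon_small between 0.0455 and 0.0505 m); the robot touches nothing.
It fails at once if a load is tipped over (leans more than 45 degrees) (angle between any of timber, crate, tank, case, box's own z axis and vertical above 0.79 rad).
It fails at once if a load is dropped or knocked down (moves faster than 0.8 m/s without being held, as after a fall of about 3 cm) ((linear speed of timber above 0.8 m/s and contact force between timber and the fingers below 0.05 N) or (linear speed of crate above 0.8 m/s and contact force between crate and the fingers below 0.05 N) or (linear speed of tank above 0.8 m/s and contact force between tank and the fingers below 0.05 N) or (linear speed of case above 0.8 m/s and contact force between case and the fingers below 0.05 N) or (linear speed of box above 0.8 m/s and contact force between box and the fingers below 0.05 N)).
It also fails if it takes over 128 s, if anything falls off the work surface, if the arm or the gripper's body presses on something with over 40 N, if the wrist force passes 120 N, or if a joint passes its speed limit or range.

## Working session

There is one attempt and no reset: what is moved stays moved. The work goes in short steps, Python scripts to look and compute and a shell command to move; the robot and the scene stay as the last step left them, time stands still between calls to the robot, and variables do not carry over. Pictures are saved under pics/ and viewed, at most 14 in all, crops included, and the job is handed in when it is done.

```bash
ls; mkdir -p pics; python3 - <<'E'
from workcell import ctrl,get_image
import cv2,numpy as np
s=ctrl.get_state();print(s['time_s'],s['ee_pos'],np.round(s['eef_rot'],3).tolist(),s['finger_gap'])
for n in("scene","top"):
    p=get_image(n);cv2.imwrite(f"pics/{n}0.png",p["pixels"]);print(n,p["fx"],p["cx"],p["cy"],np.round(p["world_from_camera"],3).tolist())
E
```

```text
pics
0.0 [ 246.65365038 -573.96166773  403.90729693] [[0.919, 0.395, -0.001], [0.395, -0.919, 0.001], [0.0, -0.002, -1.0]] 0.9999285281354645
scene 423.8269333452091 319.07022799915876 201.1231841383192 [[-0.818, 0.422, -0.392, 924.208], [0.576, 0.609, -0.546, 528.729], [0.008, -0.672, -0.741, 784.365], [0.0, 0.0, 0.0, 1.0]]
top 383.4410934995988 327.43067937472654 203.12412729125842 [[0.03, -0.998, 0.058, 470.137], [-0.999, -0.031, -0.016, 18.425], [0.018, -0.058, -0.998, 1145.195], [0.0, 0.0, 0.0, 1.0]]
```

View pics/scene0.png

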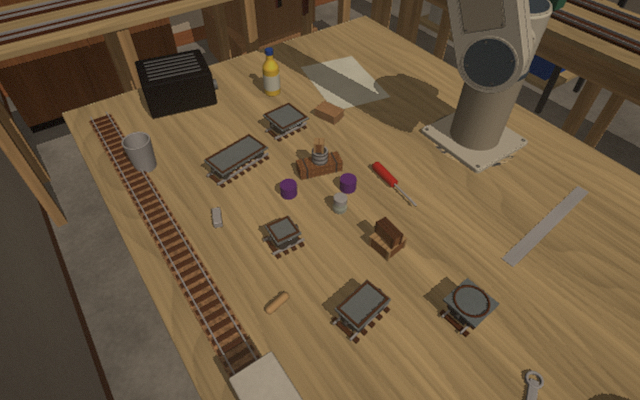

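View pics/top0.png

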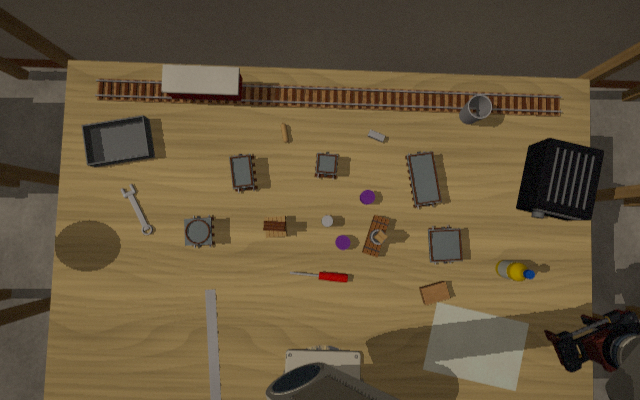

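```bash
cat > h.py <<'E'
import numpy as np,cv2
from workcell import ctrl,get_image,boxes_of,masks_of,tip_of
def ray(p,uv):
    uv=np.atleast_2d(np.asarray(uv,float)); T=np.array(p["world_from_camera"])
    d=np.c_[(uv[:,0]-p["cx"])/p["fx"],(uv[:,1]-p["cy"])/p["fy"],np.ones(len(uv))]
    return T[:3,3],d@T[:3,:3].T
def at_z(p,uv,z):
    o,d=ray(p,uv); return o+d*((z-o[2])/d[:,2])[:,None]
def proj(p,X):
    T=np.linalg.inv(np.array(p["world_from_camera"])); c=np.atleast_2d(X)@T[:3,:3].T+T[:3,3]
    return np.c_[c[:,0]/c[:,2]*p["fx"]+p["cx"],c[:,1]/c[:,2]*p["fy"]+p["cy"]]
def rect(xy):
    r=cv2.minAreaRect(xy[:,:2].astype(np.float32)); (c,(w,h),a)=r
    if w<h: w,h,a=h,w,a+90
    a=(a+90)%180-90
    return np.round(c,1),round(w,1),round(h,1),round(a,1)
def edges(m):
    c=max(cv2.findContours(m.astype(np.uint8),0,1)[0],key=cv2.contourArea)[:,0]; return c
E
python3 - <<'E'
from h import *
p=get_image("top");q=get_image("scene")
zt=dict(timber=34,crate=34,tank=68,case=68,box=98,wagon_long=52,wagon_square=52,wagon_round=52,wagon_oblong=52,wagon_small=52)
for n,z in zt.items():
    for im,nm in((p,"top"),(q,"scene")):
        for r in masks_of(n,im)[:2 if n in("tank","case","box","crate")else 1]:
            t=tip_of(n,im)[:1]
            c=edges(r["mask"]); print(n,nm,round(r["score"],2),r["rect"],"topface",*rect(at_z(im,c,z)),"tip0",[np.round(at_z(im,k["at"][::-1],dict(tank=34,case=34,box=68).get(n,0))[0,:2]).tolist() for k in t])
c=p["pixels"][140:280,170:480]
cv2.imwrite("pics/crop1.png",cv2.resize(c,(800,361),interpolation=cv2.INTER_CUBIC))
E
```

```text
timber top 0.6 [360.9, 217.8, 392.5, 257.2] topface [ 444.8 -141.6] 113.5 47.0 -16.6 tip0 [[437.0, -140.0]]
timber scene 0.94 [297.7, 152.1, 341.9, 178.5] topface [ 454.2 -125.3] 125.8 78.5 -16.6 tip0 [[434.0, -146.0]]
crate top 0.74 [264.1, 216.1, 285.1, 236.9] topface [441.3 145.6] 57.6 17.2 -88.3 tip0 [[465.0, 153.0]]
crate scene 0.78 [371.4, 231.3, 405.0, 261.8] topface [471.6 159.5] 78.3 71.2 6.2 tip0 [[462.0, 155.0]]
tank top 0.71 [335.3, 239.0, 349.3, 246.4] topface [425.4 -44.8] 36.4 33.5 -88.3 tip0 [[424.0, -44.0]]
tank top 0.68 [361.2, 189.8, 373.6, 204.2] topface [ 553.9 -110.5] 39.7 39.6 -88.2 tip0 [[424.0, -44.0]]
tank scene 0.89 [339.5, 172.4, 357.6, 196.1] topface [454.9  -7.9] 67.6 38.5 52.9 tip0 [[448.0, -15.0]]
tank scene 0.68 [278.0, 176.1, 297.7, 201.2] topface [582.  -71.8] 65.5 40.1 56.8 tip0 [[448.0, -15.0]]
case top 0.6 [264.2, 223.4, 283.4, 228.3] topface [464.2 148.1] 57.2 26.1 87.6 tip0 [[610.0, -273.0]]
case scene 0.8 [376.2, 217.2, 403.9, 247.0] topface [474.9 159.1] 73.1 45.4 88.4 tip0 []
box scene 0.73 [318.2, 138.3, 324.1, 153.5] topface [ 452.7 -131.2
[... 553 characters left out ...]
7.4] 93.1 79.6 86.8 tip0 [[423.0, -345.0]]
wagon_round top 0.81 [183.5, 217.2, 214.6, 247.8] topface [442.5 363.8] 81.9 78.8 2.7 tip0 [[439.0, 364.0]]
wagon_round scene 0.88 [439.3, 280.5, 501.4, 336.8] topface [460.9 370.8] 106.2 75.2 4.9 tip0 [[443.0, 366.0]]
wagon_oblong top 0.74 [227.5, 154.3, 259.5, 192.8] topface [613.2 244.5] 110.2 73.3 7.5 tip0 [[620.0, 250.0]]
wagon_oblong scene 0.87 [331.3, 281.6, 391.3, 343.7] topface [629.6 260.9] 119.5 75.3 9.2 tip0 [[614.0, 252.0]]
wagon_small top 0.74 [317.0, 150.6, 338.2, 177.3] topface [643.9   7.6] 74.7 62.7 -3.1 tip0 [[654.0, 7.0]]
wagon_small scene 0.67 [265.7, 212.4, 302.3, 259.0] topface [660.8  27.2] 95.9 80.3 84.8 tip0 [[645.0, -2.0]]
```

View pics/crop1.png

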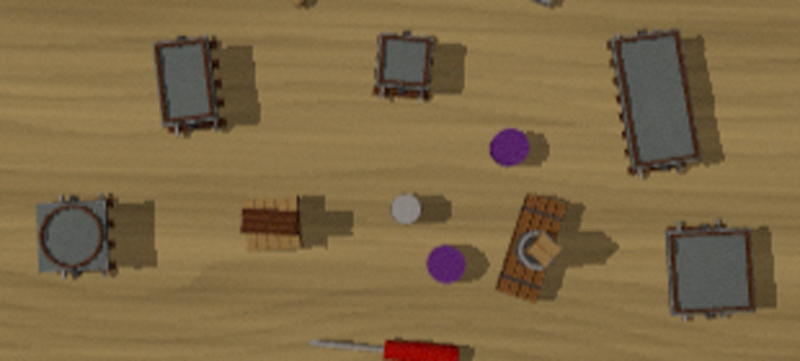

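```bash
cat >> h.py <<'E'
def bed(p,seed,z=48,k=4,tol=14):
    im=cv2.resize(p["pixels"],None,fx=k,fy=k,interpolation=cv2.INTER_CUBIC)
    m=np.zeros((im.shape[0]+2,im.shape[1]+2),np.uint8)
    s=(int(seed[0]*k),int(seed[1]*k))
    cv2.floodFill(im,m,s,0,(tol,)*3,(tol,)*3,4|cv2.FLOODFILL_MASK_ONLY|cv2.FLOODFILL_FIXED_RANGE|(255<<8))
    m=cv2.morphologyEx(m[1:-1,1:-1],cv2.MORPH_OPEN,np.ones((9,9)))
    return (edges(m)+.5)/k-.5
E
python3 - <<'E'
from h import *
p=get_image("top")
for n,s in dict(long=(424,180),square=(445,244),round=(198,231),oblong=(243,172),small=(327,165)).items():
    for t in(14,22):
        x=at_z(p,bed(p,s,tol=t),50); r=rect(x); print(n,t,*r, cv2.contourArea(x[:,:2].astype(np.float32)))
E
```

```text
long 14 [ 615.6 -276.8] 133.6 60.9 10.4 7613.82930867048
long 22 [ 615.9 -276.5] 135.0 61.7 10.7 7868.960063815117
square 14 [ 424.6 -340.4] 78.3 77.3 4.5 5729.868192910217
square 22 [ 424.6 -340.1] 79.8 78.1 4.4 5908.917361062486
round 14 [442.7 364.6] 57.9 53.5 1.7 2464.554623920005
round 22 [442.6 365. ] 59.3 55.6 1.7 2588.3244387619197
oblong 14 [618.8 249.4] 77.7 44.0 9.0 3159.7724169185385
oblong 22 [618.9 249.5] 79.0 44.8 9.0 3301.8778898413293
small 14 [648.8   6.4] 43.6 43.1 -3.7 1712.6968252878914
small 22 [648.8   6.5] 45.0 43.5 -3.5 1811.8587279983367
```

```bash
python3 -m jog '{"plan":[[0,0,7,0.039,-0.036,0,1],[0,0,14,0.078,-0.072,0,1],[0,0,21,0.117,-0.108,0,1],[0,0,23.3,0.156,-0.144,0,1],[0,0,23.3,0.195,-0.18,0,1],[0,0,23.3,0.234,-0.216,0,1],[0,0,23.3,0.273,-0.252,0,1],[0,0,23.3,0.312,-0.288,0,1],[0,0,23.3,0.335,-0.312,0,1],[0,0,23.3,0.347,-0.323,0,1]]}' 20 && python3 -m jog '{"plan":[[0,0,0,0,0,0,1],[0,0,0,0,0,0,1],[0,0,0,0,0,0,1],[0,0,0,0,0,0,1]]}'
python3 - <<'E'
from h import *
s=ctrl.get_state();print(np.round(s['ee_pos'],1),np.round(s['eef_rot'],3).tolist())
w=get_image("wrist");cv2.imwrite("pics/w1.png",w["pixels"]);print(w["fx"],w["cx"],w["cy"],np.round(w["tool_from_camera"],3).tolist())
E
```

```text
time_s: 3.18
ee_pos: [415.7, -191.3, 405.0]
eef_rot: [[1.0, -0.001, 0.001], [-0.001, -1.0, -0.0], [0.001, 0.0, -1.0]]
force: [0.5, 0.3, 0.4]
finger_gap: 1.002
gripper_force: 0.0
time_s: 3.52
ee_pos: [415.0, -194.2, 404.7]
eef_rot: [[1.0, -0.002, 0.0], [-0.002, -1.0, -0.0], [0.0, 0.0, -1.0]]
force: [0.1, -0.4, -0.4]
finger_gap: 1.001
gripper_force: 0.0
[ 415.  -194.2  404.7] [[1.0, -0.002, 0.0], [-0.002, -1.0, -0.0], [0.0, 0.0, -1.0]]
309.70691628693146 317.56401121134394 198.76683042519605 [[0.0, -0.97, -0.243, 67.336], [1.0, 0.0, 0.0, 0.353], [-0.0, -0.243, 0.97, 20.756], [0.0, 0.0, 0.0, 1.0]]
```

View pics/w1.png

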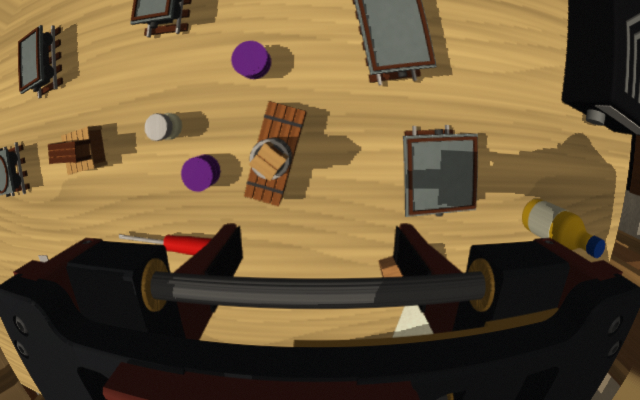

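```bash
cat >> h.py <<'E'
def wshot():
    s=ctrl.get_state(); w=get_image("wrist"); T=np.eye(4);T[:3,:3]=s["eef_rot"];T[:3,3]=s["ee_pos"]
    w["W"]=T@np.array(w["tool_from_camera"]); return w
def wz(w,uv,z):
    uv=np.atleast_2d(np.asarray(uv,float)); a=np.c_[(uv[:,0]-w["cx"])/w["fx"],(uv[:,1]-w["cy"])/w["fy"]]
    r=np.linalg.norm(a,axis=1)[:,None]; d=np.c_[a/np.maximum(r,1e-9)*np.sin(r),np.cos(r)]@w["W"][:3,:3].T
    o=w["W"][:3,3]; return o+d*((z-o[2])/d[:,2])[:,None]
def crop(im,l,t,r,b,name,k=6):
    c=cv2.resize(im[t:b,l:r],None,fx=k,fy=k,interpolation=cv2.INTER_CUBIC); cv2.imwrite(f"pics/{name}.png",c)
E
python3 - <<'E'
from h import *
w=wshot(); crop(w["pixels"],235,90,320,215,"c2",5)
for n,z in(("box",98),("timber",34),("wagon_square",52)):
    for r in masks_of(n,w)[:2]: print(n,r["score"],r["rect"],*rect(wz(w,edges(r["mask"]),z)))
E
```

```text
box 0.8 [246.4, 143.0, 291.0, 184.4] [ 448.  -148.7] 31.5 26.5 -39.7
timber 0.88 [243.9, 100.6, 304.7, 205.7] [ 447.1 -144.9] 115.5 47.4 -17.2
wagon_square 0.7 [402.5, 125.5, 480.6, 216.6] [ 430.2 -337.1] 105.2 95.0 4.2
```

View pics/c2.png

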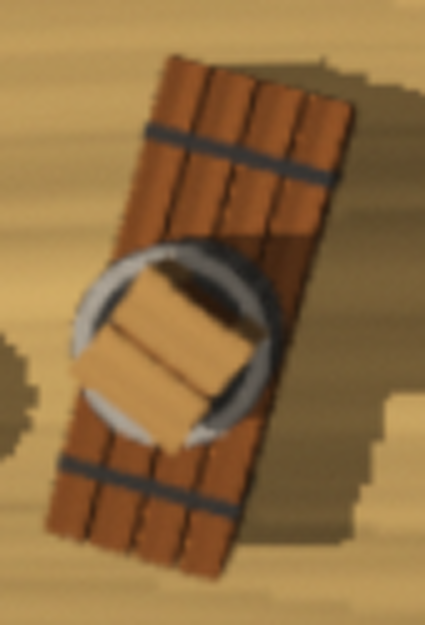

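```bash
python3 - <<'E'
from h import *
w=wshot()
f=lambda a:np.array(a)/5+[235,90]-.4
print("box",*rect(wz(w,f([(150,262),(262,352),(172,452),(72,365)]),98)))
print("timber",*rect(wz(w,f([(172,55),(355,105),(220,580),(45,530)]),34)))
x=wz(w,f([(172,342)]),68);print("tank",x); x=wz(w,f([(74,342),(270,342),(172,238),(172,446)]),68);print(x[:,:2].round(1))
for n,s in dict(square=(420,185)).items():
    pass
E
```

```text
box [ 446.6 -147.7] 26.9 25.7 50.3
timber [ 447.4 -144.2] 114.6 43.4 -16.7
tank [[ 446.60401524 -144.5823511    68.        ]]
[[ 447.  -123.8]
 [ 446.3 -165. ]
 [ 468.1 -145.1]
 [ 424.7 -143.9]]
```

```bash
cat > go.py <<'E'
import sys,numpy as np
from scipy.spatial.transform import Rotation as R
from workcell import ctrl
# sequence of x,y,z(grasp),toolx angle deg ; each relative to the previous one
s=ctrl.get_state();P=np.array(s["ee_pos"]);M=np.array(s["eef_rot"])
print("now grasp",np.round(P+163*M[:,2],1),"ang",round(np.degrees(np.arctan2(M[1,0],M[0,0])),1),"j6",round(s["joint_positions"][5],2),"t",s["time_s"],"gap",round(s["finger_gap"]*88,1),"grip",np.round(s["gripper_force"],1))
for a in sys.argv[1:]:
    x,y,z,t=map(float,a.split(","));c,d=np.cos(np.radians(t)),np.sin(np.radians(t))
    G=np.array([[c,d,0],[d,-c,0],[0,0,-1]]);Q=np.array([x,y,z+163])
    v=M.T@(Q-P)/1000;r=R.from_matrix(M.T@G).as_rotvec(degrees=True)
    print(a,"turn",np.round(r,1),"shift",np.round(v,4),"rows>=",round(max(np.linalg.norm(v)/.0417,np.linalg.norm(r)/7.16),1))
    P,M=Q,G
E
python3 go.py 446.6,-147.7,130,-39.7 446.6,-147.7,91,-39.7
```

```text
now grasp [ 415.  -194.   241.6] ang -0.1 j6 1.11 t 3.8167 gap 87.9 grip 0.0
446.6,-147.7,130,-39.7 turn [ 0.   0.  39.6] shift [ 0.0315 -0.0464  0.1116] rows>= 5.5
446.6,-147.7,91,-39.7 turn [0. 0. 0.] shift [0.    0.    0.039] rows>= 0.9
```

```bash
python3 -m jog '{"plan":[[0,0,7,0.006,-0.009,0.02,1],[0,0,14,0.012,-0.018,0.04,1],[0,0,21,0.018,-0.027,0.06,1],[0,0,28,0.024,-0.036,0.085,1],[0,0,35,0.03,-0.044,0.105,1],[0,0,39.6,0.0315,-0.0464,0.1116,1],[0,0,39.6,0.0315,-0.0464,0.1116,1],[0,0,39.6,0.0315,-0.0464,0.1116,1],[0,0,39.6,0.0315,-0.0464,0.1116,1]]}' >/dev/null && python3 go.py 446.6,-147.7,91,-39.7 && python3 - <<'E'
from h import *
w=wshot(); crop(w["pixels"],180,120,460,330,"c3",2)
E
```

```text
now grasp [ 447.2 -147.3  130.6] ang -39.5 j6 1.92 t 4.5667 gap 87.6 grip 0.0
446.6,-147.7,91,-39.7 turn [-0.  -0.   0.2] shift [-0.0001  0.0006  0.0396] rows>= 1.0
```

View pics/c3.png

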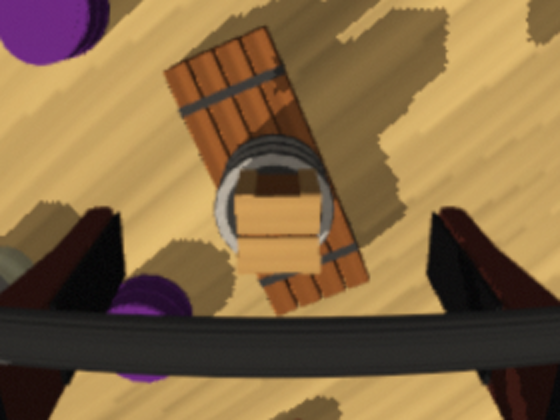

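```bash
python3 -m jog '{"plan":[[0,0,0,0,0,0.012,1],[0,0,0,0,0,0.024,1],[0,0,0,0,0,0.034,1],[0,0,0,0,0,0.039,1],[0,0,0,0,0,0.039,1],[0,0,0,0,0,0.039,-1],[0,0,0,0,0,0.039,-1],[0,0,0,0,0,0.039,-1],[0,0,0,0,0,0.039,-1],[0,0,0,0,0,0.039,-1]]}' 20 && python3 -m jog '{"plan":[[0,0,0,0,0,0,-1],[0,0,0,0,0,0,-1],[0,0,0,0,0,0,-1],[0,0,0,0,0,0,-1],[0,0,0,0,0,0,-1],[0,0,0,0,0,0,-1]]}'
```

```text
time_s: 5.45
ee_pos: [447.0, -146.8, 254.4]
eef_rot: [[0.77, -0.638, 0.001], [-0.638, -0.77, -0.0], [0.001, -0.0, -1.0]]
force: [0.2, -0.4, 0.5]
finger_gap: 0.661
gripper_force: 0.0
time_s: 5.95
ee_pos: [446.9, -146.8, 254.1]
eef_rot: [[0.77, -0.638, -0.0], [-0.638, -0.77, 0.0], [-0.0, 0.0, -1.0]]
force: [0.6, 0.0, 1.2]
finger_gap: 0.291
gripper_force: 20.0
```

```bash
python3 -m jog '{"plan":[[0,0,0,0,0,0,-0.2],[0,0,0,0,0,0,-0.2],[0,0,0,0,0,0,-0.2],[0,0,0,0,0,-0.004,-0.2],[0,0,0,0,0,-0.004,-1],[0,0,0,0,0,-0.004,-1],[0,0,0,0,0,-0.004,-1],[0,0,0,0,0,-0.004,-1]]}' 20 && python3 -m jog '{"plan":[[0,0,0,0,0,-0.002,-1],[0,0,0,0,0,-0.008,-1],[0,0,0,0,0,-0.02,-1],[0,0,0,0,0,-0.04,-1],[0,0,0,0,0,-0.055,-1],[0,0,0,0,0,-0.06,-1],[0,0,0,0,0,-0.06,-1],[0,0,0,0,0,-0.06,-1]]}' &&python3 go.py 648.8,6.5,150,-3.6 648.8,6.5,77,-3.6
```

```text
time_s: 6.62
ee_pos: [447.0, -146.9, 258.4]
eef_rot: [[0.77, -0.638, 0.001], [-0.638, -0.77, -0.0], [0.001, -0.0, -1.0]]
force: [-0.5, -0.3, 5.2]
finger_gap: 0.295
gripper_force: 20.0
time_s: 7.28
ee_pos: [446.7, -146.7, 318.0]
eef_rot: [[0.77, -0.638, 0.0], [-0.638, -0.77, -0.0], [0.0, -0.0, -1.0]]
force: [-0.7, -0.1, -0.5]
finger_gap: 0.292
gripper_force: 20.0
now grasp [ 446.7 -146.8  155. ] ang -39.6 j6 1.92 t 7.2833 gap 25.7 grip 20.0
648.8,6.5,150,-3.6 turn [ -0.  -0. -36.] shift [ 0.0578 -0.2469  0.005 ] rows>= 6.1
648.8,6.5,77,-3.6 turn [0. 0. 0.] shift [0.    0.    0.073] rows>= 1.8
```

```bash
python3 -m jog '{"plan":[[0,0,-2,0.003,-0.012,0,-1],[0,0,-6,0.01,-0.04,0,-1],[0,0,-11,0.018,-0.075,0,-1],[0,0,-17,0.027,-0.115,0,-1],[0,0,-23,0.036,-0.155,0,-1],[0,0,-29,0.046,-0.195,0,-1],[0,0,-33,0.053,-0.225,0.003,-1],[0,0,-36,0.057,-0.242,0.005,-1],[0,0,-36,0.0578,-0.2469,0.005,-1],[0,0,-36,0.0578,-0.2469,0.005,-1]]}' && python3 -m jog '{"plan":[[0,0,0,0,0,0,-1],[0,0,0,0,0,0,-1],[0,0,0,0,0,0.02,-1],[0,0,0,0,0,0.04,-1],[0,0,0,0,0,0.048,-1],[0,0,0,0,0,0.05,-1],[0,0,0,0,0,0.05,-1],[0,0,0,0,0,0.05,-1]]}' && python3 go.py 648.8,6.5,76,-3.6 && python3 - <<'E'
from h import *
w=wshot(); crop(w["pixels"],180,120,460,330,"c4",2); 
E
```

```text
time_s: 8.12
ee_pos: [649.4, 7.8, 311.4]
eef_rot: [[0.998, -0.063, -0.002], [-0.063, -0.998, 0.0], [-0.002, 0.0, -1.0]]
force: [-0.5, -0.6, 0.1]
finger_gap: 0.3
gripper_force: 20.0
time_s: 8.78
ee_pos: [649.1, 6.0, 263.9]
eef_rot: [[0.998, -0.064, 0.001], [-0.064, -0.998, -0.0], [0.001, -0.0, -1.0]]
force: [-0.3, -0.1, -0.1]
finger_gap: 0.296
gripper_force: 20.0
now grasp [649.3   6.  100.9] ang -3.7 j6 1.63 t 8.7833 gap 26.0 grip 20.0
648.8,6.5,76,-3.6 turn [-0.  -0.1 -0.1] shift [-0.0004 -0.0005  0.0249] rows>= 0.6
```

View pics/c4.png

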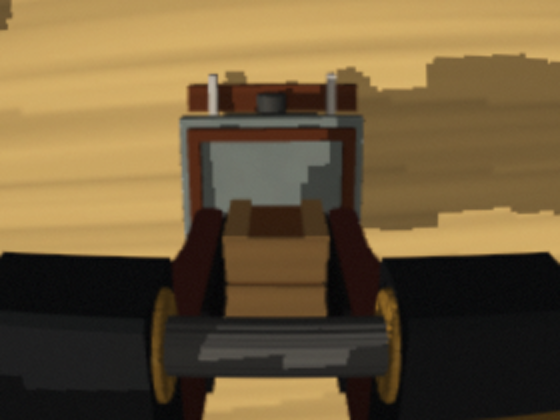

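```bash
python3 -m jog '{"plan":[[0,0,0,0,0,0.01,-1],[0,0,0,0,0,0.017,-1],[0,0,0,0,0,0.022,-1],[0,0,0,0,0,0.0248,-1],[0,0,0,0,0,0.0248,-1],[0,0,0,0,0,0.0248,-1],[0,0,0,0,0,0.0248,0],[0,0,0,0,0,0.0248,0],[0,0,0,0,0,0.0248,0],[0,0,0,0,0,0.0248,0]]}' && python3 -m jog '{"plan":[[0,0,0,0,0,0,0],[0,0,0,0,0,-0.02,0.5],[0,0,0,0,0,-0.05,1],[0,0,0,0,0,-0.09,1],[0,0,0,0,0,-0.12,1],[0,0,0,0,0,-0.12,1]]}' && python3 go.py 446.5,-144.5,140,20 && python3 - <<'E'
from h import *
p=get_image("top"); 
for n,z in(("tank",68),("timber",34)):
    for r in masks_of(n,p)[:3]: print(n,r["score"],r["rect"],*rect(at_z(p,edges(r["mask"]),z)))
crop(p["pixels"],300,145,410,270,"c5",4)
E
```

```text
time_s: 9.67
ee_pos: [649.0, 6.4, 238.1]
eef_rot: [[0.998, -0.064, -0.0], [-0.064, -0.998, 0.0], [-0.0, -0.0, -1.0]]
force: [-0.2, 0.2, 0.4]
finger_gap: 0.496
gripper_force: 0.0
time_s: 10.17
ee_pos: [651.0, 6.4, 365.3]
eef_rot: [[0.998, -0.064, 0.011], [-0.064, -0.998, -0.0], [0.011, -0.001, -1.0]]
force: [1.2, -0.1, 0.0]
finger_gap: 0.84
gripper_force: 0.0
now grasp [652.8   6.4 202.3] ang -3.6 j6 1.63 t 10.1667 gap 73.9 grip 0.0
446.5,-144.5,140,20 turn [  0.1  -0.6 -23.6] shift [-0.1951  0.1636  0.06  ] rows>= 6.3
tank 0.71 [373.8, 229.3, 384.6, 245.2] [ 442.4 -148.4] 39.2 31.0 1.7
tank 0.54 [373.4, 193.1, 373.1, 205.9] [ 552.9 -124.7] 31.2 11.3 1.3
timber 0.79 [371.4, 218.7, 390.9, 234.9] [ 479.8 -152.1] 45.1 38.6 73.3
```

View pics/c5.png

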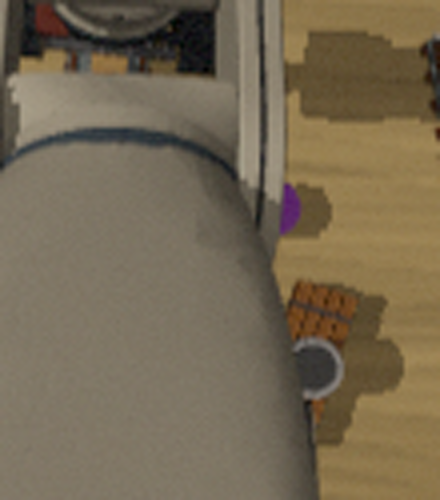

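```bash
python3 -m jog '{"plan":[[0,0,-4,-0.03,0.025,0.01,1],[0,0,-8,-0.06,0.05,0.02,1],[0,0,-12,-0.09,0.075,0.03,1],[0,0,-16,-0.12,0.1,0.04,1],[0,0,-20,-0.15,0.125,0.05,1],[0,-0.6,-23.6,-0.18,0.15,0.06,1],[0,-0.6,-23.6,-0.1951,0.1636,0.06,1],[0,-0.6,-23.6,-0.1951,0.1636,0.06,1],[0,-0.6,-23.6,-0.1951,0.1636,0.06,1],[0,-0.6,-23.6,-0.1951,0.1636,0.06,1]]}' >/dev/null && python3 - <<'E'
from h import *
w=wshot(); crop(w["pixels"],180,100,460,310,"c6",2.5)
for r in masks_of("tank",w)[:3]: print(r["score"],r["rect"],*rect(wz(w,edges(r["mask"]),68)))
E
python3 go.py 446.5,-144.5,61,20
```

```text
0.67 [306.2, 31.8, 362.2, 87.3] [ 551.1 -118. ] 38.0 35.4 20.0
0.6 [180.0, 156.9, 235.4, 211.8] [440.9 -60.5] 44.6 35.6 -31.3
0.57 [289.6, 178.3, 347.1, 241.7] [ 448.5 -143.1] 47.1 40.5 20.0
now grasp [ 443.2 -144.2  135.1] ang 20.0 j6 0.89 t 11.25 gap 88.0 grip 0.0
446.5,-144.5,61,20 turn [-0.1  0.6  0. ] shift [0.0021 0.0012 0.0741] rows>= 1.8
```

View pics/c6.png

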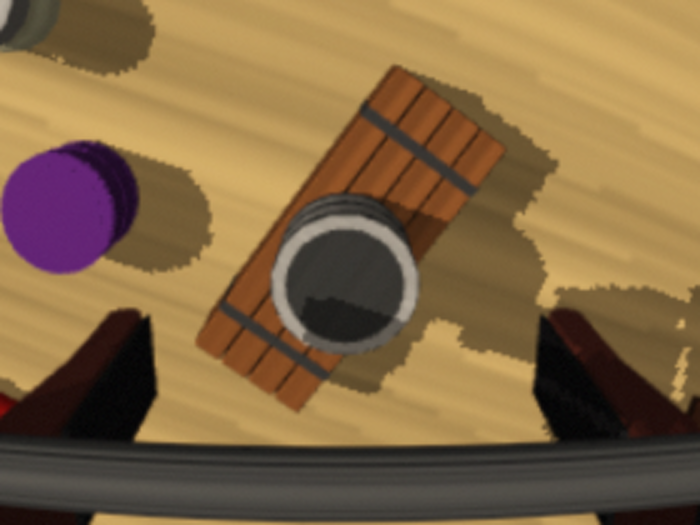

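```bash
python3 -m jog '{"plan":[[0,0.3,0,0.001,0.001,0.02,1],[0,0.6,0,0.002,0.001,0.045,1],[0,0.6,0,0.002,0.001,0.065,1],[0,0.6,0,0.002,0.001,0.0741,1],[0,0.6,0,0.002,0.001,0.0741,1],[0,0.6,0,0.002,0.001,0.0741,-1],[0,0.6,0,0.002,0.001,0.0741,-1],[0,0.6,0,0.002,0.001,0.0741,-1],[0,0.6,0,0.002,0.001,0.0741,-1],[0,0.6,0,0.002,0.001,0.0741,-1]]}' 25 && python3 -m jog '{"plan":[[0,0,0,0,0,0,-1],[0,0,0,0,0,0,-1],[0,0,0,0,0,0,-1],[0,0,0,0,0,0,-1]]}'; python3 go.py 442.6,364.8,170,20
```

```text
time_s: 12.08
ee_pos: [445.5, -144.9, 224.9]
eef_rot: [[0.94, 0.341, 0.001], [0.341, -0.94, 0.002], [0.001, -0.001, -1.0]]
force: [-0.8, 0.4, -0.4]
finger_gap: 0.658
gripper_force: 0.0
time_s: 12.42
ee_pos: [445.3, -144.8, 224.4]
eef_rot: [[0.94, 0.341, -0.0], [0.341, -0.94, 0.002], [0.0, -0.002, -1.0]]
force: [-1.6, 0.8, 5.1]
finger_gap: 0.474
gripper_force: 25.0
now grasp [ 445.3 -144.5   61.4] ang 19.9 j6 0.88 t 12.4167 gap 41.7 grip 25.0
442.6,364.8,170,20 turn [-0.1 -0.  -0.1] shift [ 0.1713 -0.4802 -0.1075] rows>= 12.5
```

```bash
python3 -m jog '{"plan":[[0,0,0,0,0,-0.003,-1],[0,0,0,0,0,-0.012,-1],[0,0,0,0,0,-0.03,-1],[0,0,0,0,0,-0.055,-1],[0,0,0,0.002,-0.005,-0.08,-1],[0,0,0,0.007,-0.02,-0.1,-1],[0,0,0,0.017,-0.05,-0.1075,-1],[0,0,0,0.03,-0.085,-0.1075,-1],[0,0,0,0.044,-0.123,-0.1075,-1],[0,0,0,0.057,-0.16,-0.1075,-1]]}' >/dev/null&& python3 -m jog '{"plan":[[0,0,0,0.0135,-0.038,0,-1],[0,0,0,0.027,-0.076,0,-1],[0,0,0,0.0405,-0.114,0,-1],[0,0,0,0.054,-0.152,0,-1],[0,0,0,0.0675,-0.19,0,-1],[0,0,0,0.081,-0.228,0,-1],[0,0,0,0.094,-0.264,0,-1],[0,0,0,0.104,-0.293,0,-1],[0,0,0,0.111,-0.312,0,-1],[0,0,0,0.1143,-0.32,0,-1]]}' && python3 -m jog '{"plan":[[0,0,0,0,0,0,-1],[0,0,0,0,0,0,-1],[0,0,0,0,0,0,-1],[0,0,0,0,0,0,-1],[0,0,0,0,0,0,-1]]}' && python3 go.py 441.6,364.4,105,20 441.6,364.4,76,20
```

```text
time_s: 14.08
ee_pos: [442.2, 367.2, 333.3]
eef_rot: [[0.939, 0.344, 0.0], [0.344, -0.939, 0.003], [0.001, -0.003, -1.0]]
force: [0.3, -0.7, -1.6]
finger_gap: 0.473
gripper_force: 25.0
time_s: 14.5
ee_pos: [442.8, 363.4, 332.8]
eef_rot: [[0.941, 0.34, -0.001], [0.34, -0.941, 0.002], [-0.0, -0.002, -1.0]]
force: [0.3, 0.8, -1.5]
finger_gap: 0.47
gripper_force: 25.0
now grasp [442.7 363.7 169.8] ang 19.9 j6 1.89 t 14.5 gap 41.4 grip 25.0
441.6,364.4,105,20 turn [-0.1  0.  -0.1] shift [-0.0008 -0.0012  0.0648] rows>= 1.6
441.6,364.4,76,20 turn [0. 0. 0.] shift [0.    0.    0.029] rows>= 0.7
```

```bash
python3 -m jog '{"plan":[[0,0,0,0,0,0.01,-1],[0,0,0,-0.0008,-0.001,0.03,-1],[0,0,0,-0.0008,-0.001,0.05,-1],[0,0,0,-0.0008,-0.001,0.065,-1],[0,0,0,-0.0008,-0.001,0.075,-1],[0,0,0,-0.0008,-0.001,0.084,-1],[0,0,0,-0.0008,-0.001,0.09,-1],[0,0,0,-0.0008,-0.001,0.0935,-1],[0,0,0,-0.0008,-0.001,0.0935,-1],[0,0,0,-0.0008,-0.001,0.0935,-1]]}' && python3 - <<'E'
from h import *
w=wshot(); crop(w["pixels"],180,100,460,310,"c7",2.5)
E
```

```text
time_s: 15.33
ee_pos: [441.6, 365.6, 239.6]
eef_rot: [[0.94, 0.341, 0.0], [0.341, -0.94, 0.003], [0.001, -0.002, -1.0]]
force: [0.4, 0.6, -1.1]
finger_gap: 0.47
gripper_force: 25.0
```

View pics/c7.png

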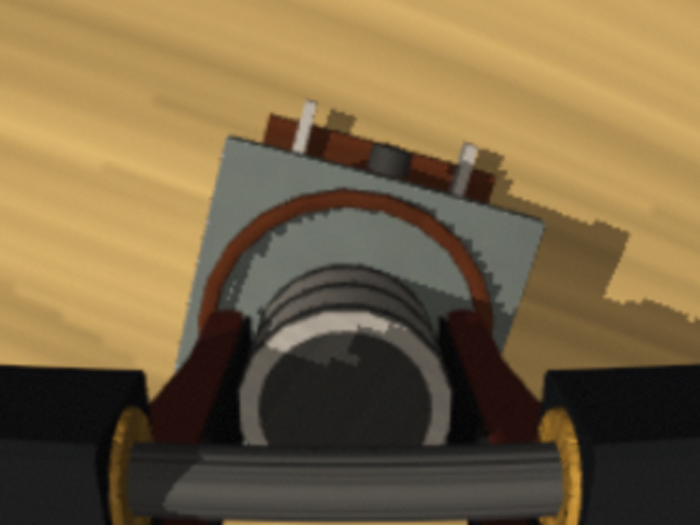

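```bash
python3 -m jog '{"plan":[[0,0,0,0,0,0.001,-1],[0,0,0,0,0,0.001,-1],[0,0,0,0,0,0.001,0.4],[0,0,0,0,0,0.001,0.4],[0,0,0,0,0,0.001,0.4],[0,0,0,0,0,0.001,0.6],[0,0,0,0,0,-0.005,0.6],[0,0,0,0,0,-0.02,1],[0,0,0,0,0,-0.05,1],[0,0,0,0,0,-0.07,1]]}' && python3 go.py 440,140,190,90
```

```text
time_s: 16.22
ee_pos: [441.6, 365.4, 311.0]
eef_rot: [[0.94, 0.341, -0.0], [0.341, -0.94, 0.002], [0.001, -0.002, -1.0]]
force: [0.5, 0.0, -0.0]
finger_gap: 0.981
gripper_force: 0.0
now grasp [441.6 365.8 148. ] ang 19.9 j6 1.89 t 16.2167 gap 86.4 grip 0.0
440,140,190,90 turn [ -0.1  -0.1 -70.1] shift [-0.0784  0.2112 -0.0425] rows>= 9.8
```

```bash
python3 -m jog '{"plan":[[0,0,-7,-0.008,0.022,-0.02,1],[0,0,-14,-0.016,0.044,-0.04,1],[0,0,-21,-0.024,0.066,-0.0425,1],[0,0,-28,-0.032,0.088,-0.0425,1],[0,0,-35,-0.04,0.11,-0.0425,1],[0,0,-42,-0.048,0.132,-0.0425,1],[0,0,-49,-0.056,0.154,-0.0425,1],[0,0,-56,-0.064,0.176,-0.0425,1],[0,0,-63,-0.072,0.198,-0.0425,1],[0,0,-70,-0.0784,0.2112,-0.0425,1]]}' >/dev/null&& python3 -m jog '{"plan":[[0,0,0,0,0,0,1],[0,0,0,0,0,0,1],[0,0,0,0,0,0,1]]}' && python3 - <<'E'
from h import *
w=wshot(); crop(w["pixels"],200,60,440,260,"c8",3)
for n,z in(("crate",34),("case",68)):
  for r in masks_of(n,w)[:2]: print(n,r["score"],r["rect"],*rect(wz(w,edges(r["mask"]),z)))
E
```

```text
time_s: 17.3
ee_pos: [440.1, 140.4, 351.6]
eef_rot: [[0.005, 1.0, 0.0], [1.0, -0.005, 0.003], [0.003, 0.0, -1.0]]
force: [0.4, 0.5, 0.1]
finger_gap: 0.999
gripper_force: 0.0
crate 0.59 [310.1, 148.9, 378.5, 214.8] [443.7 148.2] 61.1 22.2 -89.7
case 0.77 [330.2, 156.1, 365.1, 222.4] [466.5 150.3] 61.8 29.3 89.1
```

View pics/c8.png

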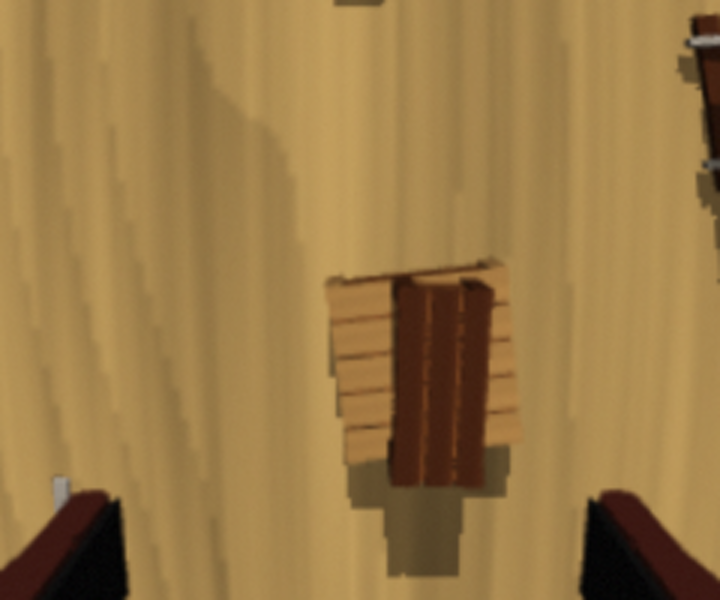

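```bash
python3 - <<'E'
from h import *
w=wshot()
f=lambda a:np.array(a)/3+[200,60]-.4
print("case",*rect(wz(w,f([(397,288),(492,290),(484,487),(391,485)]),68)))
print("crate",*rect(wz(w,f([(328,285),(505,268),(520,443),(348,463)]),34)))
E
python3 go.py 466.3,150,61,88.8
```

```text
case [466.7 149.3] 59.0 28.0 89.2
crate [464.7 150.1] 59.7 58.1 -83.3
now grasp [439.9 141.1 188.3] ang 89.9 j6 0.28 t 17.5 gap 87.9 grip 0.0
466.3,150,61,88.8 turn [-0.  -0.1  1.1] shift [0.009  0.0264 0.1273] rows>= 3.1
```

```bash
python3 -m jog '{"plan":[[0,0,0.8,0.004,0.012,0.02,1],[0,0,0.8,0.0084,0.0266,0.05,1],[0,0,0.8,0.0084,0.0266,0.08,1],[0,0,0.8,0.0084,0.0266,0.105,1],[0,0,0.8,0.0084,0.0266,0.12,1],[0,0,0.8,0.0084,0.0266,0.1273,1],[0,0,0.8,0.0084,0.0266,0.1273,1],[0,0,0.8,0.0084,0.0266,0.1273,-1],[0,0,0.8,0.0084,0.0266,0.1273,-1],[0,0,0.8,0.0084,0.0266,0.1273,-1]]}' 20 && python3 -m jog '{"plan":[[0,0,0,0,0,0,-1],[0,0,0,0,0,0,-1],[0,0,0,0,0,0,-1],[0,0,0,0,0,0,-1],[0,0,0,0,0,0,-1],[0,0,0,0,0,0,-1],[0,0,0,0,0,0,-1]]}' && python3 go.py 466,149.5,140,88.8 618.8,249.4,140,9
```

```text
time_s: 18.33
ee_pos: [466.9, 148.8, 225.1]
eef_rot: [[0.015, 1.0, 0.002], [1.0, -0.015, 0.003], [0.003, 0.002, -1.0]]
force: [0.3, 0.1, -0.6]
finger_gap: 0.81
gripper_force: 0.0
time_s: 18.92
ee_pos: [466.4, 148.6, 224.0]
eef_rot: [[0.015, 1.0, -0.001], [1.0, -0.015, 0.002], [0.002, -0.001, -1.0]]
force: [-1.1, -0.2, 1.2]
finger_gap: 0.318
gripper_force: 20.0
now grasp [466.3 148.9  61. ] ang 89.1 j6 0.3 t 18.9167 gap 28.0 grip 20.0
466,149.5,140,88.8 turn [-0.  -0.1  0.3] shift [ 0.0011 -0.0004 -0.079 ] rows>= 1.9
618.8,249.4,140,9 turn [ 0.   0.  79.8] shift [0.1031 0.1507 0.    ] rows>= 11.1
```

```bash
python3 -m jog '{"plan":[[0,0,0,0,0,-0.003,-1],[0,0,0,0,0,-0.012,-1],[0,0,0,0,0,-0.03,-1],[0,0,0,0,0,-0.055,-1],[0,0,2,0.003,0.004,-0.075,-1],[0,0,6,0.008,0.011,-0.085,-1],[0,0,12,0.015,0.022,-0.085,-1],[0,0,19,0.024,0.035,-0.085,-1],[0,0,26,0.033,0.05,-0.085,-1],[0,0,33,0.042,0.063,-0.085,-1]]}' >/dev/null&& python3 -m jog '{"plan":[[0,0,7,0.002,0.0175,0,-1],[0,0,14,0.003,0.034,0,-1],[0,0,21,0.005,0.05,0,-1],[0,0,28,0.006,0.065,0,-1],[0,0,35,0.006,0.08,0,-1],[0,0,41,0.006,0.09,0,-1],[0,0,45,0.004,0.1,0,-1],[0,0,47,0,0.105,0,-1],[0,0,47,0,0.106,0,-1],[0,0,47,0,0.106,0,-1]]}' && python3 go.py 618.8,249.4,110,9
```

```text
time_s: 20.58
ee_pos: [617.9, 130.1, 309.1]
eef_rot: [[0.987, 0.16, -0.001], [0.16, -0.987, 0.002], [-0.0, -0.002, -1.0]]
force: [-0.7, -0.6, -0.1]
finger_gap: 0.315
gripper_force: 20.0
now grasp [617.8 130.5 146.1] ang 9.2 j6 1.6 t 20.5833 gap 27.7 grip 20.0
618.8,249.4,110,9 turn [-0.1  0.   0.2] shift [ 0.02   -0.1175  0.0364] rows>= 3.0
```

```bash
python3 -m jog '{"plan":[[0,0,0,0.002,-0.012,0,-1],[0,0,0.2,0.006,-0.035,0,-1],[0,0,0.2,0.011,-0.065,0.005,-1],[0,0,0.2,0.016,-0.095,0.015,-1],[0,0,0.2,0.019,-0.112,0.025,-1],[0,0,0.2,0.0195,-0.1175,0.0364,-1],[0,0,0.2,0.0195,-0.1175,0.0364,-1],[0,0,0.2,0.0195,-0.1175,0.0364,-1],[0,0,0.2,0.0195,-0.1175,0.0364,-1],[0,0,0.2,0.0195,-0.1175,0.0364,-1]]}' && python3 - <<'E'
from h import *
w=wshot(); crop(w["pixels"],180,100,460,310,"c9",2.5)
E
python3 go.py 618.2,249.4,76,9
```

```text
time_s: 21.42
ee_pos: [619.0, 248.4, 273.2]
eef_rot: [[0.988, 0.154, -0.0], [0.154, -0.988, 0.002], [0.0, -0.002, -1.0]]
force: [0.4, 0.8, -0.3]
finger_gap: 0.32
gripper_force: 20.0
now grasp [619.1 248.8 110.3] ang 8.9 j6 1.78 t 21.4667 gap 27.9 grip 20.0
618.2,249.4,76,9 turn [-0.1 -0.  -0.1] shift [-0.0007 -0.001   0.0343] rows>= 0.8
```

View pics/c9.png

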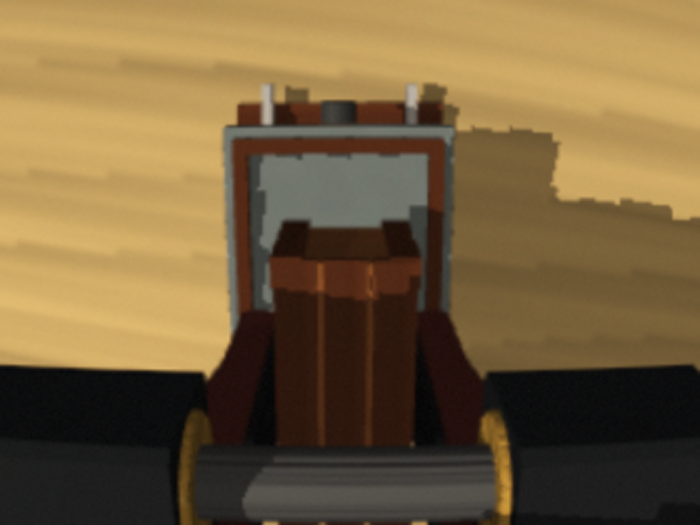

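```bash
python3 -m jog '{"plan":[[0,0,0,-0.0007,-0.001,0.01,-1],[0,0,0,-0.0007,-0.001,0.02,-1],[0,0,0,-0.0007,-0.001,0.028,-1],[0,0,0,-0.0007,-0.001,0.033,-1],[0,0,0,-0.0007,-0.001,0.0347,-1],[0,0,0,-0.0007,-0.001,0.0347,-1],[0,0,0,-0.0007,-0.001,0.0347,-1],[0,0,0,-0.0007,-0.001,0.0347,0],[0,0,0,-0.0007,-0.001,0.0347,0],[0,0,0,-0.0007,-0.001,0.0347,0]]}' && python3 -m jog '{"plan":[[0,0,0,0,0,0,0],[0,0,0,0,0,0,0.3],[0,0,0,0,0,-0.01,0.5],[0,0,0,0,0,-0.035,1],[0,0,0,0,0,-0.07,1],[0,0,0,0,0,-0.08,1],[0,0,0,0,0,-0.08,1]]}' && python3 go.py 455,150,160,6.7
```

```text
time_s: 22.3
ee_pos: [617.8, 250.6, 237.8]
eef_rot: [[0.988, 0.156, -0.0], [0.156, -0.988, 0.002], [0.0, -0.002, -1.0]]
force: [-0.2, -0.2, -0.2]
finger_gap: 0.486
gripper_force: 0.0
time_s: 22.88
ee_pos: [619.0, 250.8, 322.4]
eef_rot: [[0.988, 0.156, 0.006], [0.156, -0.988, 0.005], [0.007, -0.004, -1.0]]
force: [0.9, 0.3, 0.8]
finger_gap: 0.914
gripper_force: 0.0
now grasp [620.  251.6 159.4] ang 8.9 j6 1.78 t 22.8833 gap 80.4 grip 0.0
455,150,160,6.7 turn [-0.2 -0.4  2.2] shift [-0.1777  0.0741 -0.0021] rows>= 4.6
```

```bash
python3 -m jog '{"plan":[[0,0,0.5,-0.03,0.012,0,1],[0,0,1,-0.065,0.027,0,1],[0,0,1.5,-0.1,0.041,0,1],[0,0,2.2,-0.135,0.056,0,1],[0,0,2.2,-0.165,0.069,0,1],[0,0,2.2,-0.1777,0.0741,0,1],[0,0,2.2,-0.1777,0.0741,0,1],[0,0,2.2,-0.1777,0.0741,0,1],[0,0,2.2,-0.1777,0.0741,0,1]]}' >/dev/null && python3 - <<'E'
from h import *
w=wshot(); crop(w["pixels"],180,100,460,310,"c10",2.5)
for r in masks_of("crate",w)[:2]: print(r["score"],r["rect"],*rect(wz(w,edges(r["mask"]),34)))
p=get_image("top")
for n,s in dict(tank=(198,231)).items(): print(n,*rect(at_z(p,bed(p,s,tol=14),82)))
cv2.imwrite("pics/cc.png",np.hstack([cv2.resize(p["pixels"][b:b+60,a:a+60],(240,240),interpolation=2) for a,b in((170,200),(213,142),(297,135))]))
E
python3 go.py 464.7,150.1,27,6.7
```

```text
0.63 [285.0, 155.5, 356.7, 224.0] [466.8 149.5] 62.7 60.7 5.8
tank [440.7 366.1] 30.2 28.1 -88.3
now grasp [454.8 150.5 154.8] ang 6.8 j6 1.74 t 23.7833 gap 88.0 grip 0.0
464.7,150.1,27,6.7 turn [-0.1 -0.   0.1] shift [0.0098 0.0015 0.1278] rows>= 3.1
```

View pics/c10.png

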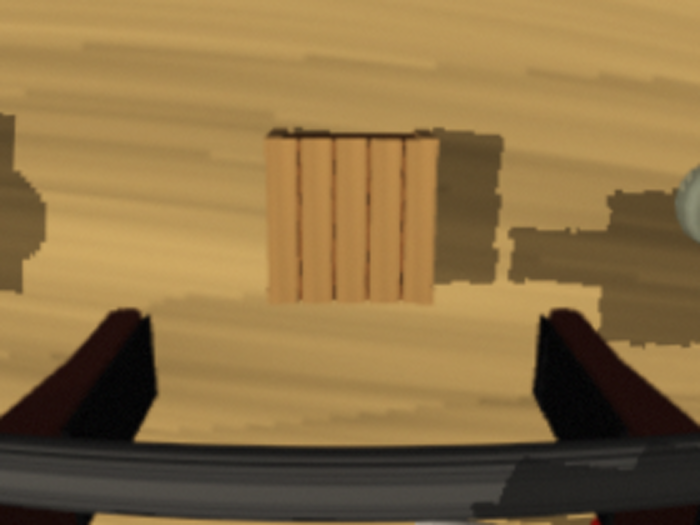

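View pics/cc.png

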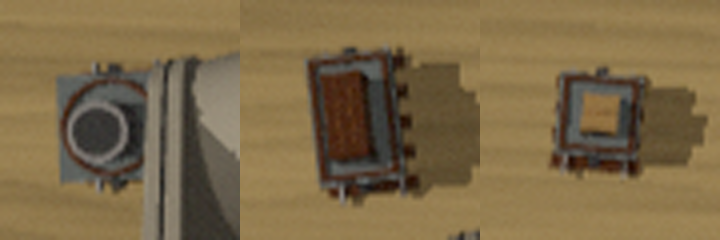

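```bash
python3 -m jog '{"plan":[[0,0,0,0.005,0.001,0.025,1],[0,0,0,0.0098,0.0015,0.06,1],[0,0,0,0.0098,0.0015,0.09,1],[0,0,0,0.0098,0.0015,0.11,1],[0,0,0,0.0098,0.0015,0.122,1],[0,0,0,0.0098,0.0015,0.1275,1],[0,0,0,0.0098,0.0015,0.1275,1],[0,0,0,0.0098,0.0015,0.1275,-1],[0,0,0,0.0098,0.0015,0.1275,-1],[0,0,0,0.0098,0.0015,0.1275,-1]]}' 25 && python3 -m jog '{"plan":[[0,0,0,0,0,0,-1],[0,0,0,0,0,0,-1],[0,0,0,0,0,0,-1],[0,0,0,0,0,0,-1]]}' && python3 go.py 464.7,150.1,137,6.7 424.6,-340.3,137,4.5
```

```text
time_s: 24.62
ee_pos: [464.2, 149.7, 191.3]
eef_rot: [[0.993, 0.118, 0.001], [0.118, -0.993, 0.003], [0.002, -0.002, -1.0]]
force: [0.2, -0.1, 0.1]
finger_gap: 0.809
gripper_force: 0.0
time_s: 24.95
ee_pos: [464.0, 149.5, 191.1]
eef_rot: [[0.993, 0.118, 0.001], [0.118, -0.993, 0.002], [0.001, -0.002, -1.0]]
force: [-0.6, -0.5, 7.1]
finger_gap: 0.682
gripper_force: 25.0
now grasp [464.1 149.9  28.1] ang 6.7 j6 1.74 t 24.95 gap 60.0 grip 25.0
464.7,150.1,137,6.7 turn [-0.1 -0.1  0. ] shift [ 0.0009 -0.0007 -0.1089] rows>= 2.6
424.6,-340.3,137,4.5 turn [0.  0.  2.2] shift [-0.097   0.4824  0.    ] rows>= 11.8
```

```bash
python3 -m jog '{"plan":[[0,0,0,0,0,-0.003,-1],[0,0,0,0,0,-0.012,-1],[0,0,0,0,0,-0.03,-1],[0,0,0,0,0,-0.055,-1],[0,0,0,0,0,-0.08,-1],[0,0,0,-0.003,0.015,-0.1,-1],[0,0,0,-0.008,0.04,-0.108,-1],[0,0,0,-0.015,0.075,-0.109,-1],[0,0,1,-0.022,0.111,-0.109,-1],[0,0,2.2,-0.029,0.148,-0.109,-1]]}' >/dev/null&& python3 -m jog '{"plan":[[0,0,0,-0.007,0.037,0,-1],[0,0,0,-0.014,0.074,0,-1],[0,0,0,-0.021,0.111,0,-1],[0,0,0,-0.028,0.148,0,-1],[0,0,0,-0.035,0.185,0,-1],[0,0,0,-0.042,0.222,0,-1],[0,0,0,-0.048,0.257,0,-1],[0,0,0,-0.052,0.285,0,-1],[0,0,0,-0.054,0.302,0,-1],[0,0,0,-0.055,0.31,0,-1]]}' && python3 -m jog '{"plan":[[0,0,0,0,0,0,-1],[0,0,0,0,0,0,-1],[0,0,0,0,0,0,-1],[0,0,0,0,0,0,-1],[0,0,0,0,0,0,-1]]}' && python3 go.py 424.2,-340.3,105,4.5 424.2,-340.3,76.8,4.5
```

```text
time_s: 26.62
ee_pos: [421.7, -316.8, 299.1]
eef_rot: [[0.997, 0.077, 0.0], [0.077, -0.997, 0.001], [0.001, -0.001, -1.0]]
force: [0.1, 0.1, -0.7]
finger_gap: 0.68
gripper_force: 25.0
time_s: 27.03
ee_pos: [422.2, -313.4, 298.5]
eef_rot: [[0.997, 0.081, -0.001], [0.081, -0.997, 0.002], [-0.001, -0.002, -1.0]]
force: [-0.1, 0.4, -1.1]
finger_gap: 0.685
gripper_force: 25.0
now grasp [ 422.1 -313.   135.5] ang 4.6 j6 0.83 t 27.0333 gap 60.3 grip 25.0
424.2,-340.3,105,4.5 turn [-0.1  0.   0.1] shift [-0.0002  0.027   0.0304] rows>= 1.0
424.2,-340.3,76.8,4.5 turn [0. 0. 0.] shift [0.     0.     0.0282] rows>= 0.7
```

```bash
python3 -m jog '{"plan":[[0,0,0,0,0.008,0,-1],[0,0,0,0,0.02,0,-1],[0,0,0,0,0.026,0.01,-1],[0,0,0,0,0.027,0.03,-1],[0,0,0,0,0.027,0.043,-1],[0,0,0,0,0.027,0.051,-1],[0,0,0,0,0.027,0.056,-1],[0,0,0,0,0.027,0.0585,-1],[0,0,0,0,0.027,0.0585,-1],[0,0,0,0,0.027,0.0585,-1]]}' && python3 go.py 424.2,-340.3,76.3,4.5
```

```text
time_s: 27.87
ee_pos: [424.4, -341.6, 240.1]
eef_rot: [[0.997, 0.079, 0.0], [0.079, -0.997, 0.002], [0.0, -0.002, -1.0]]
force: [-0.1, -0.2, -0.7]
finger_gap: 0.684
gripper_force: 25.0
now grasp [ 424.4 -341.3   77.1] ang 4.5 j6 0.79 t 27.8667 gap 60.2 grip 25.0
424.2,-340.3,76.3,4.5 turn [-0.1 -0.   0. ] shift [-0.0001 -0.0013  0.0008] rows>= 0.0
```

```bash
python3 -m jog '{"plan":[[0,0,0,0,-0.0013,0.0008,-1],[0,0,0,0,-0.0013,0.0008,-1],[0,0,0,0,-0.0013,0.0008,0.8],[0,0,0,0,-0.0013,0.0008,0.8],[0,0,0,0,-0.0013,0.0008,0.8],[0,0,0,0,-0.0013,0.0008,0.8],[0,0,0,0,-0.0013,-0.01,1],[0,0,0,0,-0.0013,-0.035,1],[0,0,0,0,-0.0013,-0.06,1],[0,0,0,0,-0.0013,-0.065,1]]}' && python3 go.py 440,-140,145,-16.7
```

```text
time_s: 28.7
ee_pos: [425.1, -341.0, 308.9]
eef_rot: [[0.997, 0.079, 0.004], [0.079, -0.997, -0.002], [0.004, 0.002, -1.0]]
force: [1.3, -1.0, 0.5]
finger_gap: 0.996
gripper_force: 0.0
now grasp [ 425.7 -341.2  145.9] ang 4.6 j6 0.79 t 28.7 gap 87.7 grip 0.0
440,-140,145,-16.7 turn [ 0.1 -0.2 21.3] shift [ 0.0308 -0.1991  0.0007] rows>= 4.8
```

```bash
python3 -m jog '{"plan":[[0,0,4,0.005,-0.03,0,1],[0,0,9,0.01,-0.065,0,1],[0,0,14,0.016,-0.1,0,1],[0,0,19,0.022,-0.14,0,1],[0,0,21.3,0.027,-0.175,0,1],[0,0,21.3,0.0308,-0.199,0,1],[0,0,21.3,0.0308,-0.199,0,1],[0,0,21.3,0.0308,-0.199,0,1],[0,0,21.3,0.0308,-0.199,0,1],[0,0,21.3,0.0308,-0.199,0,1]]}' >/dev/null && python3 - <<'E'
from h import *
w=wshot(); 
for r in masks_of("timber",w)[:2]: 
    e=edges(r["mask"]);print(r["score"],r["rect"],*rect(wz(w,e,34)),cv2.contourArea(wz(w,e,34)[:,:2].astype(np.float32)))
p=get_image("top")
for r in masks_of("timber",p)[:2]: print(r["score"],r["rect"],*rect(at_z(p,edges(r["mask"]),34)))
for n in ("crate","case","box"):
    for r in masks_of(n,p)[:2]: print(n,r["score"],r["rect"],*rect(at_z(p,edges(r["mask"]),82)))
E
python3 go.py 447.4,-144.2,27,-16.7
```

```text
0.95 [290.9, 125.2, 347.8, 258.5] [ 448.  -144.1] 114.9 43.1 -16.9 4731.8667517961
0.29 [0.7, 252.7, 18.1, 282.5] [476.8 329.5] 106.8 33.2 -87.3 1947.6606351938099
0.39 [361.2, 216.3, 381.6, 254.9] [ 491.8 -140.8] 26.2 20.4 1.3
crate 0.79 [446.8, 235.9, 457.5, 257.1] [ 423.9 -351.3] 61.2 33.5 0.7
case 0.53 [234.6, 162.2, 247.7, 179.6] [614.2 246.8] 62.1 30.8 7.2
case 0.21 [226.6, 157.2, 256.6, 191.1] [608.9 238.6] 103.2 67.9 8.6
now grasp [ 438.9 -139.4  142.2] ang -16.8 j6 1.53 t 29.8833 gap 88.0 grip 0.0
447.4,-144.2,27,-16.7 turn [-0.1  0.1 -0.1] shift [0.0095 0.002  0.1152] rows>= 2.8
```

```bash
python3 -m jog '{"plan":[[0,0,0,0.005,0.001,0.025,1],[0,0,0,0.0098,0.002,0.055,1],[0,0,0,0.0098,0.002,0.08,1],[0,0,0,0.0098,0.002,0.1,1],[0,0,0,0.0098,0.002,0.11,1],[0,0,0,0.0098,0.002,0.115,1],[0,0,0,0.0098,0.002,0.115,1],[0,0,0,0.0098,0.002,0.115,-1],[0,0,0,0.0098,0.002,0.115,-1],[0,0,0,0.0098,0.002,0.115,-1]]}' 30 && python3 -m jog '{"plan":[[0,0,0,0,0,0,-1],[0,0,0,0,0,0,-1],[0,0,0,0,0,0,-1],[0,0,0,0,0,0,-1],[0,0,0,0,0,0,-1]]}' && python3 go.py 447.4,-144.2,137,-16.7 615.8,-276.6,137,10.5
```

```text
time_s: 30.72
ee_pos: [448.2, -144.0, 191.3]
eef_rot: [[0.958, -0.288, 0.001], [-0.288, -0.958, 0.001], [0.001, -0.002, -1.0]]
force: [0.2, -0.6, 0.3]
finger_gap: 0.813
gripper_force: 0.0
time_s: 31.13
ee_pos: [447.9, -143.9, 190.5]
eef_rot: [[0.958, -0.288, -0.0], [-0.288, -0.958, 0.002], [-0.001, -0.002, -1.0]]
force: [-0.8, 0.4, 3.8]
finger_gap: 0.499
gripper_force: 30.0
now grasp [ 447.9 -143.6   27.5] ang -16.7 j6 1.52 t 31.1333 gap 43.9 grip 30.0
447.4,-144.2,137,-16.7 turn [-0.1  0.  -0. ] shift [-0.0004  0.0002 -0.1095] rows>= 2.6
615.8,-276.6,137,10.5 turn [  0.    0.  -27.2] shift [0.1993 0.0784 0.    ] rows>= 5.1
```

```bash
python3 -m jog '{"plan":[[0,0,0,0,0,-0.003,-1],[0,0,0,0,0,-0.012,-1],[0,0,0,0,0,-0.03,-1],[0,0,0,0,0,-0.055,-1],[0,0,0,0,0,-0.08,-1],[0,0,-1,0.01,0.004,-0.1,-1],[0,0,-4,0.03,0.012,-0.108,-1],[0,0,-9,0.06,0.024,-0.109,-1],[0,0,-14,0.09,0.036,-0.109,-1],[0,0,-19,0.12,0.048,-0.109,-1]]}' >/dev/null&& python3 -m jog '{"plan":[[0,0,0,0,0,0,-1],[0,0,0,0,0,0,-1],[0,0,0,0,0,0,-1],[0,0,0,0,0,0,-1]]}'>/dev/null && python3 go.py 615.6,-276.8,120,10.5 615.6,-276.8,76.3,10.5
```

```text
now grasp [ 547.5 -223.4  135.8] ang 2.2 j6 1.12 t 32.3 gap 43.8 grip 30.0
615.6,-276.8,120,10.5 turn [-0.2  0.1 -8.3] shift [0.0657 0.0556 0.0155] rows>= 2.1
615.6,-276.8,76.3,10.5 turn [0. 0. 0.] shift [0.     0.     0.0437] rows>= 1.0
```

```bash
python3 -m jog '{"plan":[[0,0,-2,0.01,0.008,0,-1],[0,0,-5,0.03,0.025,0,-1],[0,0,-8.3,0.05,0.042,0,-1],[0,0,-8.3,0.062,0.052,0.005,-1],[0,0,-8.3,0.0657,0.0556,0.015,-1],[0,0,-8.3,0.0657,0.0556,0.025,-1],[0,0,-8.3,0.0657,0.0556,0.025,-1],[0,0,-8.3,0.0657,0.0556,0.025,-1],[0,0,-8.3,0.0657,0.0556,0.025,-1],[0,0,-8.3,0.0657,0.0556,0.025,-1]]}' >/dev/null && python3 go.py 615.6,-276.8,76.3,10.5
```

```text
now grasp [ 616.3 -276.7  111.2] ang 10.6 j6 0.94 t 33.1333 gap 43.9 grip 30.0
615.6,-276.8,76.3,10.5 turn [-0.1  0.   0.1] shift [-0.0007 -0.0003  0.0349] rows>= 0.8
```

```bash
python3 -m jog '{"plan":[[0,0,0,-0.0005,0,0.01,-1],[0,0,0,-0.0005,0,0.02,-1],[0,0,0,-0.0005,0,0.028,-1],[0,0,0,-0.0005,0,0.033,-1],[0,0,0,-0.0005,0,0.0352,-1],[0,0,0,-0.0005,0,0.0352,-1],[0,0,0,-0.0005,0,0.0352,-1],[0,0,0,-0.0005,0,0.0352,0.4],[0,0,0,-0.0005,0,0.0352,0.4],[0,0,0,-0.0005,0,0.0352,0.4]]}' && python3 -m jog '{"plan":[[0,0,0,0,0,0,0.4],[0,0,0,0,0,-0.01,0.6],[0,0,0,0,0,-0.035,1],[0,0,0,0,0,-0.07,1],[0,0,0,-0.03,0,-0.1,1],[0,0,0,-0.07,0,-0.13,1],[0,0,0,-0.11,0,-0.15,1],[0,0,0,-0.15,0.01,-0.17,1],[0,0,0,-0.18,0.02,-0.17,1],[0,0,0,-0.2,0.03,-0.17,1]]}' && python3 - <<'E'
from h import *
w=wshot()
for n,z in(("timber",82),("crate",82)):
    for r in masks_of(n,w)[:1]: print("wrist",n,r["score"],r["rect"],*rect(wz(w,edges(r["mask"]),z)))
p=get_image("top"); q=get_image("scene")
for n,z in(("timber",82),("crate",82),("case",82),("tank",82),("box",78)):
    for im,nm in((p,"top"),(q,"scene")):
        for r in masks_of(n,im)[:3]: print(nm,n,round(r["score"],2),r["rect"],*rect(at_z(im,edges(r["mask"]),z)))
E
python3 go.py
```

```text
time_s: 33.97
ee_pos: [616.4, -277.7, 238.6]
eef_rot: [[0.983, 0.183, 0.0], [0.183, -0.983, 0.002], [0.0, -0.002, -1.0]]
force: [-0.1, -0.9, -0.7]
finger_gap: 0.678
gripper_force: 0.0
time_s: 34.8
ee_pos: [422.7, -344.4, 411.6]
eef_rot: [[0.983, 0.183, 0.002], [0.183, -0.983, -0.001], [0.002, 0.001, -1.0]]
force: [-0.1, -1.0, -0.9]
finger_gap: 1.0
gripper_force: 0.0
wrist timber 0.62 [260.2, 2.1, 311.5, 54.4] [ 581.6 -284. ] 62.7 46.5 9.0
wrist crate 0.89 [286.4, 152.5, 349.0, 216.0] [ 426.8 -340.1] 63.2 59.6 4.5
top timber 0.84 [411.7, 159.1, 440.9, 201.8] [ 611.8 -273.6] 118.8 55.6 10.1
top timber 0.44 [435.1, 235.1, 456.6, 257.4] [ 423.4 -333.4] 64.6 60.8 -88.3
scene timber 0.62 [219.5, 130.7, 258.4, 165.1] [ 618.6 -256.7] 128.4 71.3 10.3
scene timber 0.53 [274.5, 97.2, 299.2, 124.9] [ 431.2 -319.1] 94.8 84.6 -85.3
scene timber 0.26 [349.2, 283.6, 381.9, 316.1] [623.6 258.2] 73.0 36.2 8.8
top crate 0.9 [433.9, 235.1, 456.0, 259.9] [ 423.4 -333.3] 64.8 60.8 -88.4
scene crate 0.6 [333.9, 289.3, 388.4, 340.2] [643.9 272.5] 109.7 71.5 9.2
scene crate 0.59 [274.1, 96.0, 295.9, 124.1] [
[... 212 characters left out ...]
, 317.4] [623.6 257.5] 74.1 35.8 10.3
top tank 0.5 [185.5, 222.9, 206.1, 239.0] [438.8 359.5] 49.4 38.4 -88.3
top tank 0.5 [333.3, 237.7, 346.4, 248.8] [424.6 -42.7] 38.7 35.8 -88.3
top tank 0.5 [362.6, 191.3, 371.4, 205.8] [ 552.8 -108.8] 33.6 33.5 -88.2
scene tank 0.93 [463.1, 281.1, 487.7, 307.8] [450.8 370.9] 60.4 41.0 21.2
scene tank 0.85 [280.0, 177.2, 296.9, 200.0] [588.5 -60. ] 64.0 34.5 58.3
scene tank 0.75 [338.8, 171.4, 354.5, 194.8] [464.2   2.7] 65.9 37.7 52.9
top box 0.59 [403.3, 152.2, 443.8, 205.3] [ 609.1 -266.1] 154.8 81.3 11.1
scene box 0.67 [280.0, 213.3, 293.6, 233.1] [651.3  18.5] 45.4 33.4 79.5
now grasp [ 425.3 -343.5  245.5] ang 10.6 j6 0.68 t 35.55 gap 88.1 grip 0.0
```

```bash
python3 - <<'E'
from h import *
p=get_image("top");q=get_image("scene")
D=dict(timber=(116,44,34,615.8,-276.6,10.5),crate=(60,60,34,424.6,-340.2,4.5),case=(60,28,34,618.8,249.4,9),tank=(42,42,34,442.6,364.8,0),box=(26,26,30,648.8,6.5,-3.6))
for n,(a,b,h,x,y,t) in D.items():
    c,s=np.cos(np.radians(t)),np.sin(np.radians(t))
    U=[(i*a/2,j*b/2) for i in(-1,1) for j in(-1,1)] if n!="tank" else [(21*np.cos(k),21*np.sin(k)) for k in np.linspace(0,6.28,40)]
    X=np.array([(x+c*u-s*v,y+s*u+c*v,z) for u,v in U for z in(48,48+h)])
    for im,nm in((p,"top"),(q,"scene")):
        H=cv2.convexHull(proj(im,X).astype(np.float32)); M=cv2.moments(H); g=np.array([M["m10"],M["m01"]])/M["m00"]
        best=None
        for r in masks_of(n,im):
            m=cv2.moments(r["mask"].astype(np.uint8),True); 
            if m["m00"]<20: continue
            k=np.array([m["m10"],m["m01"]])/m["m00"]
            if best is None or np.linalg.norm(k-g)<np.linalg.norm(best[0]-g): best=(k,m["m00"],r["score"])
        if best: 
            e=at_z(im,[best[0]],65)-at_z(im,[g],65); print(n,nm,"area",best[1],round(M["m00"]),"offset mm",np.round(e[0,:2],1),round(best[2],2))
E
```

```text
timber top area 802.0 780 offset mm [-4.9 -1. ] 0.59
timber scene area 960.0 997 offset mm [-4.   2.4] 0.9
crate top area 332.0 554 offset mm [ 0.9 10.7] 0.92
crate scene area 464.0 561 offset mm [-4.1  3.2] 0.91
case top area 258.0 279 offset mm [-2.5  1.6] 0.71
case scene area 634.0 690 offset mm [-3.   2.1] 0.84
tank top area 243.0 238 offset mm [-3.6  0.5] 0.59
tank scene area 537.0 579 offset mm [-2.9  2.5] 0.57
box top area 72.0 100 offset mm [-3.6  0.3] 0.42
box scene area 246.0 247 offset mm [-3.1  1. ] 0.68
```

```bash
python3 -c "
from workcell import ctrl
print(ctrl.sign_off())"
```

```text
the job is handed in; nothing more can be done
None
```

All five loads are on their matching wagons and the job is handed in at about 36 s of arm time; my last camera check put each within about 5 mm of its bed's centre (the crate's top view was partly hidden by the arm), but no verdict came back.

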